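Load the light-curing unit past its hold-to-open shutter

TASK

Cure the tray of crowns: press the long rail of the light-curing unit fully down with one fingertip to swing the amber shutter up, and while holding it down push the slide tray by its finger tab with the other fingertip, along the chute and under the open shutter, until it is fully home in the chamber. Then let go of the rail so that the shutter shuts behind the tray, and only after that press the green start key on the roof. Push only: do not lift or tip the tray, never let the shutter and the tray touch each other, and leave everything else standing where it is.

Things in the scene. Friction and masses are not known exactly. Their poses are not given: they have to be found in the camera images.
- curing_unit: Fixed light-curing unit: open chute leading into a white box. Its frame (unit frame, all in mm): origin on the bench under the middle of the shutter, x into the box (push direction), y left, z up. Chute floor z 6, x from -172; guides' inner faces at y -30 and 30, tops z 19. Grey shaft bearings at x -158 and -26, y 34 to 50, up to z 44. Box x 8 to 100, y -62 to 62, roof z 89.
- tray_stop (a point): Stop for the front of the pan, at the back of the chamber on the chute floor: unit frame x 66, y 0, z 6. The mouth of the box is y -31 to 31, z 6 to 50; in front of it (x below 0) chute and tray are open from above.
- shutter (a joint): Angle of the shutter, rad: 0 shut, 0.95 hard stop. Amber plate across the chute, unit frame x -2 to 2, y -30 to 30, z 14 to 52 when shut. Its shaft lies along the chute at y 42, z 36; the plate swings up sideways in its own plane, right end up to z 105. Pressing the rail down opens it (2 to 4 N); a spring shuts it within 0.5 s when let go. The tray passes freely under it from 0.65 rad on.
- press_rail (a point): On the upper side of the press rail, mid-length: black rubber round rail left of the chute, parallel to it, 14 in diameter, unit frame x -186 to -42. A fingertip can slide along it while holding it down. Its centre line turns about the shutter shaft at radius 32: rail top at y 73, z 51 when shut, y 69, z 27 at 0.8 rad, y 67, z 23 fully down.
- tray: Loose aluminium slide tray, three cream crowns fixed in it, 140-240 g. Origin under the middle of the pan, x toward the box, z up. Pan x -30 to 30, 56 wide, 20 high; behind it a flat tongue 4 thick leads to an upright finger tab: rear face x -95, y -18 to 18, z 0 to 42. Stands in the chute before the shutter. Home (pan at the stop): origin at unit x 36; tongue and tab stay outside the shutter.
- start_key (a joint): Travel of the start key (m): 0 up, 0.005 fully down; sprung, 4 N fully down.
- start_key_top (a point): Middle of the top face of the green round start key, 22 mm in diameter, in a low black housing on the right-hand part of the roof of the box; pressed straight down.
- glaze_bottle: Loose dropper bottle with white cap, 26 wide, 73 high, origin under its middle; stands to the right of the chute, leave alone.
- jar: Loose jar with white lid, 48 wide, 58 high, origin under its middle; stands to the right of the box, leave alone.
- burs: Loose wooden block with burs, 40x64x38, to the left of the unit, leave alone.
- tweezers: Loose steel tweezers lying flat, 150 long, to the left of the unit, leave alone.
- cast: Loose white dental cast, 56x60x28, far right, leave alone.

How it is judged:
By the outcome, as a careful person would: the job done as asked, in the order asked, and still so for the second after the job is handed in, with the robot touching nothing.
It also fails if it takes over 51 s, if anything falls off the work surface, if the arm or the gripper's body presses on something with over 40 N, if the wrist force passes 120 N, or if a joint passes its speed limit or range.

ROBOT

A 6-joint arm with a two-finger parallel gripper is mounted at the origin on a cart in front of the work surface, level with it; the furniture and walls round the work are solid. World frame = base frame: x ahead of the robot, y to its left, z up, the work surface at z = 0. Lengths are in m, angles in rad, forces in N, time in s.
With the tool pointing down it reaches from about 0.275 to 1 m from the base axis. Payload 8.4 kg.
Tool frame: the origin (TCP) lies on the centre line of the jaws, within the pads' length; the fingertips stand 17 mm ahead of it and the grasp point (between the pads) lies 2 mm behind it (bot.tcp_to_tips is the z of the fingertips in the tool frame, in m); z points along the fingers, y is the line along which they close (so a half turn about z gives the same grasp; the last joint's range is limited). The gripper opens to 85 mm and grips with 20 to 120 N. Pads are 22 mm wide; open, the fingers measure 114 mm over their backs; the gripper's body (76 mm by 85 mm) begins 54 mm behind the grasp point. The pads swing forward as they close: fully open they stand 13 mm farther back than shut.
Start: joints at [-1.345, 0.353, 1.633, -0, 1.155, -0.002], TCP at [0.141, -0.609, 0.226] pointing down, gripper open.
Joint ranges: [-2.63, 2.63], [-0.92, 2.1], [0.06, 2.66], [-1.3, 4.44], [0, 2.69], [-3.02, 3.02]. Speed limits (rad/s): [2.22, 2.22, 2.79, 3.14, 3.14, 3.14].

INTERFACE

Orientations are given as a unit quaternion [x, y, z, w].
In Python, from workcell import bot, hand, kinematics, get_obs, vision, hand_in gives the robot as it stands. The module is installed in compiled form; this text tells all that it offers. Calls block until the motion is done:
- bot.reach(position, orientation): joint-space move of the TCP to a pose.
- bot.servo_line(position, ori=None, velocity=0.15): straight line of the TCP; ori=None keeps the orientation; velocity is the mean speed in m/s.
- bot.goto_joints(angles): joint-space move.
- hand.move_gripper(opening, strength=None): finger opening in m; strength is the grip in N (None keeps the last); returns when the fingers have stopped.
- bot.dwell(seconds).
- kinematics.solve_ik(position, orientation): joint angles nearest the present ones, or None.
- get_obs(): the state.
- vision.read_camera(name): name is "scene" or "top" or "wrist"; returns a dict with "frame" (384x512x3 uint8, red, green, blue), "intrinsics" (3x3 intrinsics, pixels), "view" (4x4, takes a point from world to camera coordinates). Camera axes: x right, y down, z forward; pixel columns grow to the right and rows downward; lengths in m; the calibration is good to about 2 mm. The wrist camera is an equidistant fisheye: a pixel r from the principal point sees the ray r / f radians off the axis. A picture is of the moment at which its call begins. There is no depth.
A pose or a line that the arm cannot do raises bot.IKError and nothing moves.
- hand_in(): hands the job in; it is judged then, once.
The state is a dict: "time_s": time; "joint_pos": joint angles; "joint_vel": joint speeds; "joint_efforts": joint torques, N m; "position": TCP position; "orientation": TCP orientation; "wrist_force": force on the tool from outside, world axes, zero at the start; "ft_torque": the same for the moment, N m; "gripper_width": finger opening in m; "grip_force": force on a finger pad.
Only numpy, scipy, OpenCV 4.12 (cv2) and the standard library are available. Lean on these libraries where they do the work, as an engineer would, in place of code of your own. Each camera call takes 0.05 s, during which the arm holds its last target. There are 200 camera calls.

## Working session

There is one attempt and no reset: what is moved stays moved. The work goes in short steps, each a Python script; the robot and the scene stay as the last script left them, time stands still between calls to the robot, and variables do not carry over. Pictures are saved under pics/ and viewed, at most 10 in all, crops included, and the job is handed in when it is done.

```bash
mkdir -p pics
python3 - <<'E'
from workcell import bot,hand,vision,get_obs
import cv2,numpy as np
for n in ("scene","top"):
    c=vision.read_camera(n); cv2.imwrite(f"pics/{n}0.png",cv2.resize(c["frame"][:,:,::-1],(800,600),interpolation=cv2.INTER_CUBIC))
    cv2.imwrite(f"pics/{n}raw.png",c["frame"][:,:,::-1])
    np.savez(f"{n}.npz",K=c["intrinsics"],V=c["view"]); print(n,c["intrinsics"],c["view"])
o=get_obs();print(o["time_s"],o["orientation"],bot.tcp_to_tips)
E
```

```text
scene [[460.38458804   0.         254.61646662]
 [  0.         460.38458804 190.67492252]
 [  0.           0.           1.        ]] [[-0.80085666 -0.59881627 -0.00690472  0.47973038]
 [-0.34866097  0.47561126 -0.80760724  0.26475049]
 [ 0.48689232 -0.64437023 -0.58968031  0.94603855]
 [ 0.          0.          0.          1.        ]]
top [[435.721154     0.         256.09764495]
 [  0.         435.721154   190.30904916]
 [  0.           0.           1.        ]] [[ 0.10686737 -0.99427032  0.00242902 -0.0143036 ]
 [-0.97050383 -0.10484324 -0.21709492  0.57593091]
 [ 0.2161057   0.02084299 -0.97614748  1.22341575]
 [ 0.          0.          0.          1.        ]]
0.1 [ 9.93520694e-01  1.13649639e-01 -6.86705231e-05 -6.20774608e-04] 0.017
```

View pics/scene0.png

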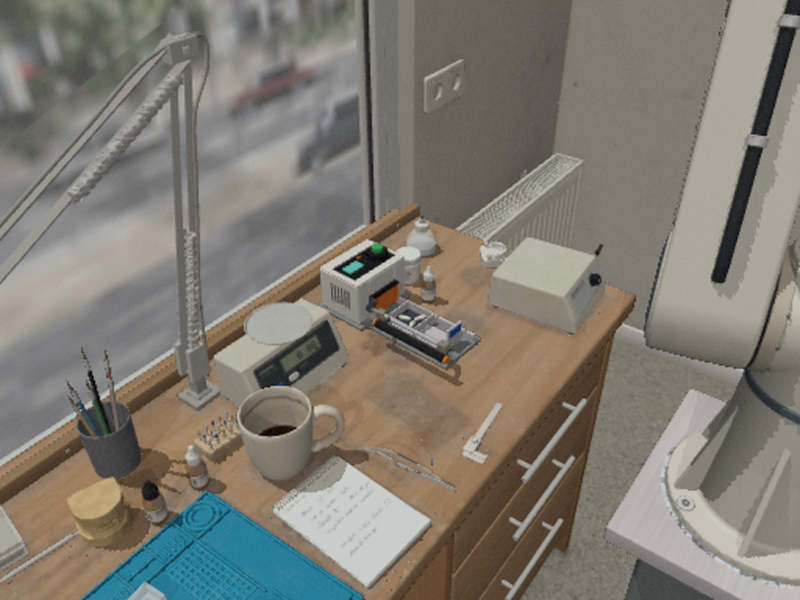

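View pics/top0.png

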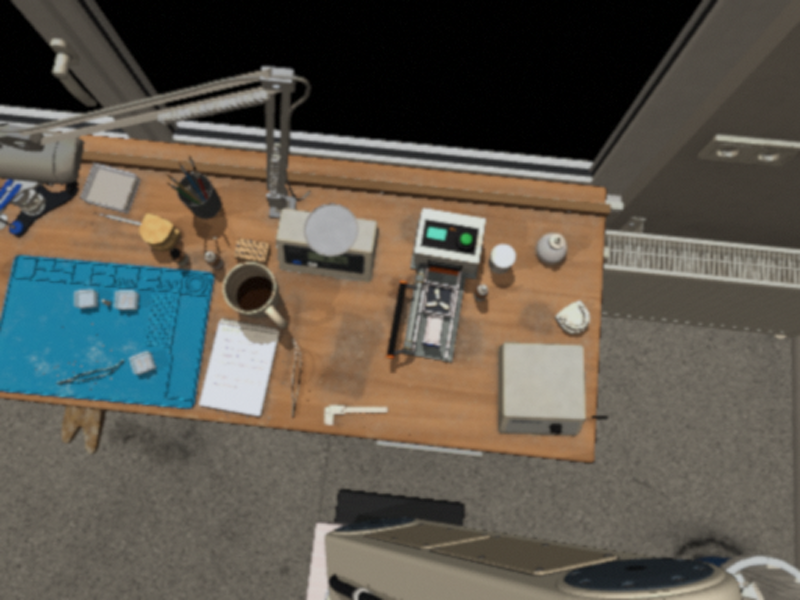

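The scene view shows the unit's white box at about (362,280) with the chute running toward the robot to (460,345). The top view has the box at (450,240), the chute down to (430,355) and the rail at (398,320). I'll enlarge both to measure.

Run:
```python
import cv2
a=cv2.imread("pics/topraw.png")[128:236,242:326]; cv2.imwrite("pics/topc.png",cv2.resize(a,None,fx=5.5,fy=5.5,interpolation=cv2.INTER_CUBIC))
a=cv2.imread("pics/sceneraw.png")[148:240,198:314]; cv2.imwrite("pics/scenec.png",cv2.resize(a,None,fx=6.5,fy=6.5,interpolation=cv2.INTER_CUBIC))
```

```text
(no output)
```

View pics/topc.png

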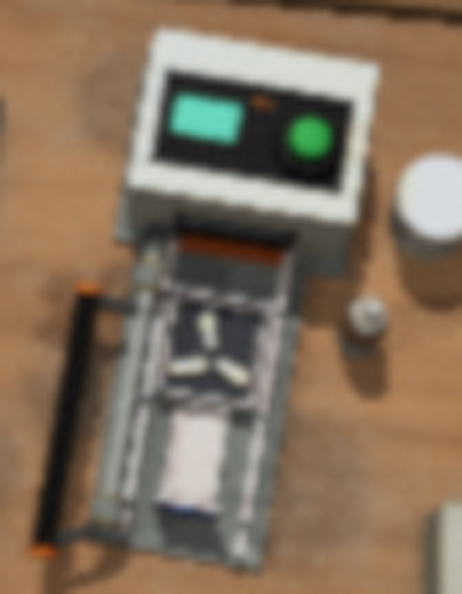

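View pics/scenec.png

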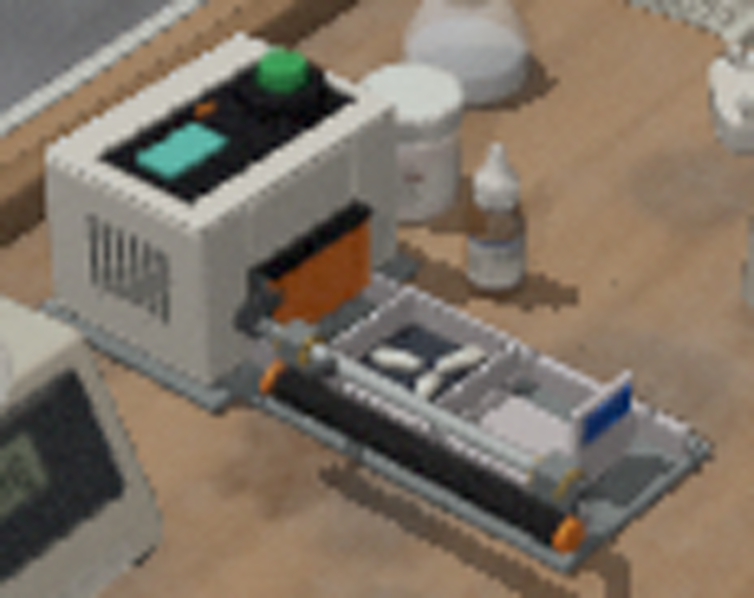

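```bash
cat > fit.py <<'E'
import numpy as np
from scipy.optimize import least_squares
C={}
for n,s,o in (("top",5.5,(242,128)),("scene",6.5,(198,148))):
    d=np.load(n+".npz"); C[n]=(d["K"],d["V"],s,np.array(o))
def proj(n,p):
    K,V,s,o=C[n]; q=K@(V[:3,:3]@p+V[:3,3]); return q[:2]/q[2]
def pix(n,uv):
    K,V,s,o=C[n]; return (np.array(uv)+.5)/s-.5+o
def T(u,X):
    c,s=np.cos(u[2]),np.sin(u[2]); x,y,z=np.array(X)/1000
    return np.array([u[0]+c*x-s*y,u[1]+s*x+c*y,z])
U=[("top",(100,62,89),(155,30)),("top",(100,-62,89),(379,66)),("top",(8,-62,89),(357,222)),("top",(8,62,89),(128,185)),
("scene",(100,62,89),(47,155)),("scene",(8,62,89),(203,222)),("scene",(8,-62,89),(395,110)),("scene",(100,-62,89),(240,35)),
("top",(-44,73,44),(88,288)),("top",(-184,73,44),(42,550)),("scene",(-44,73,44),(270,378)),("scene",(-184,73,44),(568,533))]
def r(u,L): return np.array([proj(n,T(u,X))-pix(n,p) for n,X,p in L])
for L in (U,[a for a in U if a[0]=="top"],[a for a in U if a[0]=="scene"]):
    f=least_squares(lambda u:r(u,L).ravel(),[.6,-.1,0]); print(f.x); 
    if L is U: u=f.x; print(r(u,L).round(1).tolist())
# tray along unit x
Tr=[("scene",(-95,18,48),(580,425)),("scene",(-95,-18,48),(632,378)),("top",(30,28,26),(165,290)),("top",(30,-28,26),(282,300))]
for a in Tr:
    g=least_squares(lambda d:proj(a[0],T(u,(a[1][0]+d[0],a[1][1]+d[1],a[1][2])))-pix(a[0],a[2]),[-60,0]); print(a,g.x.round(1))
k=least_squares(lambda p:np.r_[proj("top",p)-pix("top",(311,136)),proj("scene",p)-pix("scene",(282,64))],[.8,-.1,.1]); print("key",k.x,k.fun)
c,s=np.cos(u[2]),np.sin(u[2]);d=k.x[:2]-u[:2];print("key unit",c*d[0]+s*d[1],-s*d[0]+c*d[1])
E
python3 fit.py
```

```text
[ 0.64563234 -0.02843438 -0.06589863]
[[-0.5, -1.0], [-0.1, -0.7], [-0.6, 0.4], [-0.8, 0.1], [-1.1, -1.4], [-0.2, 0.9], [1.1, -1.7], [0.3, -1.3], [-0.3, 1.3], [-0.1, -0.8], [2.0, 0.6], [-0.6, -0.2]]
[ 0.64537598 -0.02962279 -0.06834491]
[ 0.64509726 -0.02651073 -0.06278339]
('scene', (-95, 18, 48), (580, 425)) [-58.3   5.1]
('scene', (-95, -18, 48), (632, 378)) [-56.1   4.5]
('top', (30, 28, 26), (165, 290)) [-59.2   3.1]
('top', (30, -28, 26), (282, 300)) [-53.6  -5.8]
key [ 0.69119478 -0.06276175  0.10509061] [-0.07004691 -0.16305335  0.16137838  0.04251696]
key unit 0.04772403670621015 -0.031252530568856754
```

The top crop shows the box roof corners at (155,30), (379,66), (357,222) and (128,185), the rail from (88,288) to (42,550), and the green key at (311,137). In the scene crop the tab top is at (580,425)–(632,378) and the key is at (282,65). The fit puts the unit at (0.645, -0.0285) with yaw -0.066, and the tray origin at unit x of about -57. Next I'll hover over the rail and tab start position.

```bash
cat > h.py <<'E'
import numpy as np,cv2
from scipy.spatial.transform import Rotation as R
from workcell import bot,hand,kinematics,get_obs,vision,hand_in
u=np.array([0.6455,-0.0285,-0.066]); c,s=np.cos(u[2]),np.sin(u[2])
TIP=bot.tcp_to_tips
def W(x,y,z):  # unit mm (fingertip level z) -> TCP world
    x,y,z=x/1e3,y/1e3,z/1e3
    return [u[0]+c*x-s*y,u[1]+s*x+c*y,z+TIP]
def ori(flip=1):
    y=flip*np.array([-s,c,0]); z=np.array([0,0,-1.]); x=np.cross(y,z)
    return R.from_matrix(np.c_[x,y,z]).as_quat()
def force():
    f=np.array(get_obs()["wrist_force"]); return np.array([c*f[0]+s*f[1],-s*f[0]+c*f[1],f[2]])
def unit():
    p=get_obs()["position"]; d=np.array(p[:2])-u[:2]
    return np.r_[c*d[0]+s*d[1],-s*d[0]+c*d[1],p[2]-TIP]*1e3
E
python3 - <<'E'
from h import *
for f in (1,-1):
    q=kinematics.solve_ik(W(-171,32,150),ori(f)); print(f,None if q is None else np.round(q,2))
O=min((ori(1),ori(-1)),key=lambda o:abs(kinematics.solve_ik(W(-171,32,150),o)[5]))
np.save("O.npy",O)
bot.reach(W(-171,32,150),O)
hand.move_gripper(0.060,20)
bot.servo_line(W(-171,32,75),velocity=.12)
bot.dwell(.2)
o=get_obs();print(o["time_s"],unit(),force(),o["gripper_width"])
ims=[]
a=vision.read_camera("scene")["frame"][130:250,190:330,::-1]
b=vision.read_camera("wrist")["frame"][:,:,::-1]
cv2.imwrite("pics/h1.png",np.hstack([cv2.resize(a,(400,343),interpolation=cv2.INTER_CUBIC),cv2.resize(b,(400,343))]))
E
```

```text
1 [ 0.03  0.19  2.   -0.    0.95 -1.48]
-1 [ 0.03  0.19  2.   -0.    0.95  1.66]
3.9667 [-170.4106448    32.05135802   75.72279418] [-0.00115533  0.2697249   0.47598035] 0.06030674685168811
```

View pics/h1.png

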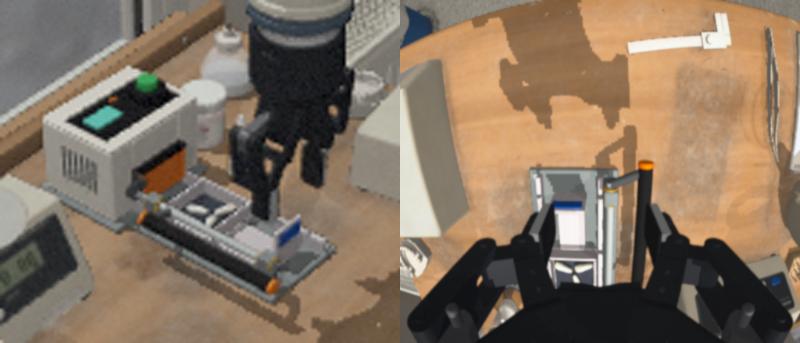

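The wrist half shows the fingertips at (545,235) and (655,235), straddling the tab's blue face at (568,205), with the rail end at (646,165). I'll compare the model's projection with the wrist view.

Run:
```python
from h import *
w=vision.read_camera("wrist"); K,V=w["intrinsics"],w["view"]; im=w["frame"][:,:,::-1].copy()
def pj(p):
    q=V[:3,:3]@p+V[:3,3]; th=np.arctan2(np.hypot(q[0],q[1]),q[2]); d=q[:2]/np.hypot(q[0],q[1])
    return np.array([K[0,2],K[1,2]])+K[0,0]*th*d
def P(x,y,z): p=np.array(W(x,y,z)); p[2]-=TIP; return p
k=4;x0,y0=150,165
big=cv2.resize(im[y0:y0+145,x0:x0+190],None,fx=k,fy=k,interpolation=cv2.INTER_CUBIC)
pts={"r":(-186,73,44),"t1":(-152,18,48),"t2":(-152,-18,48),"c1":(-172,30,19),"c2":(-172,-30,19),"Fl":(-170.4,69,75.7),"Fr":(-170.4,-5,75.7),"p":(-42,73,44),"m":(-100,73,44)}
for n,p in pts.items():
    q=((pj(P(*p))-[x0,y0]+.5)*k-.5); print(n,q.round()); cv2.drawMarker(big,tuple(int(v) for v in q.round()),(255,0,255),0,12,1); cv2.putText(big,n,tuple(int(v)+5 for v in q),0,.5,(0,255,255),1)
cv2.imwrite("pics/w1.png",big)
```

```text
r [669.  79.]
t1 [353. 270.]
t2 [155. 267.]
c1 [421. 113.]
c2 [120. 113.]
Fl [677. 235.]
Fr [189. 235.]
p [612. 692.]
m [635. 491.]
```

View pics/w1.png

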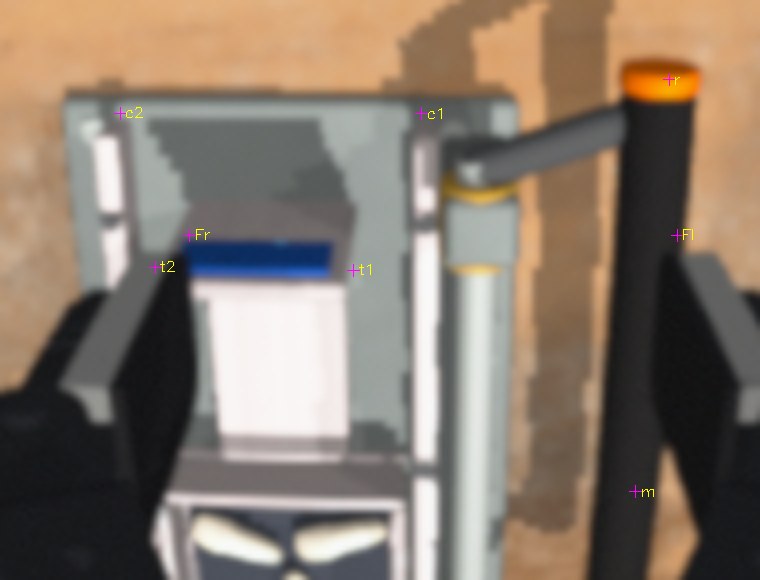

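```bash
cat > wf.py <<'E'
from h import *
w=vision.read_camera("wrist"); K,V=w["intrinsics"],w["view"]
def pj(p):
    q=V[:3,:3]@p+V[:3,3]; th=np.arctan2(np.hypot(q[0],q[1]),q[2]); d=q[:2]/np.hypot(q[0],q[1])
    return ((np.array([K[0,2],K[1,2]])+K[0,0]*th*d)-[150,165]+.5)*4-.5
def P(x,y,z): p=np.array(W(x,y,z)); p[2]-=TIP; return p
def show(n,*p): print(n,p,pj(P(*p)).round())
cam=-V[:3,:3].T@V[:3,3]; d=cam[:2]-u[:2]; print("cam",c*d[0]+s*d[1],-s*d[0]+c*d[1],cam[2])
for z in (75.7,83,90,100):
    show("tip",-181.4,2,z); show("tip",-159.4,2,z); show("tipL",-181.4,62,z)
show("cap",-186,73,44);show("cap",-186,73,51)
for z in(6,48):
    show("tab",-152,18,z);show("tab",-152,-18,z)
show("guide",-172,30,19);show("floor",-172,0,6)
show("bearing z44",-158,42,44)
E
python3 wf.py
```

```text
cam -0.2414909142615993 0.03093813108326262 0.2394730716244346
tip (-181.4, 2, 75.7) [231. 168.]
tip (-159.4, 2, 75.7) [239. 302.]
tipL (-181.4, 62, 75.7) [636. 168.]
tip (-181.4, 2, 83) [223. 186.]
tip (-159.4, 2, 83) [232. 323.]
tipL (-181.4, 62, 83) [644. 186.]
tip (-181.4, 2, 90) [215. 204.]
tip (-159.4, 2, 90) [225. 346.]
tipL (-181.4, 62, 90) [653. 204.]
tip (-181.4, 2, 100) [202. 233.]
tip (-159.4, 2, 100) [214. 380.]
tipL (-181.4, 62, 100) [667. 233.]
cap (-186, 73, 44) [669.  80.]
cap (-186, 73, 51) [677.  91.]
tab (-152, 18, 6) [365. 186.]
tab (-152, -18, 6) [196. 185.]
tab (-152, 18, 48) [353. 271.]
tab (-152, -18, 48) [155. 268.]
guide (-172, 30, 19) [421. 114.]
floor (-172, 0, 6) [276.  95.]
bearing z44 (-158, 42, 44) [488. 231.]
```

Run:
```python
from h import *
f0=force(); t0=get_obs()["time_s"]
bot.servo_line(W(-170.5,32,56),velocity=.08)
print(get_obs()["time_s"]-t0, force()-f0)
z=56
while z>-4:
    z-=2; bot.servo_line(W(-170.5,32,z),velocity=.06)
    f=force()-f0; print(z,unit().round(1),f.round(2),round(get_obs()["time_s"],2))
    if f[2]>7: break
```

```text
0.3916000000000004 [ 0.79789918 -0.3102769  -1.29326113]
54 [-170.4   32.    54.1] [ 0.2  -1.54 -1.79] 4.81
52 [-170.5   32.    52. ] [-0.3  -0.75 -1.22] 5.06
50 [-170.6   32.    49.9] [ 0.75 -0.45 -1.08] 5.31
48 [-170.6   32.    47.9] [ 0.1  -1.27 -1.2 ] 5.56
46 [-170.6   32.    45.9] [-0.25 -1.39 -1.56] 5.81
44 [-170.6   32.    43.9] [ 0.49 -0.46 -1.95] 6.06
42 [-170.6   32.    41.9] [ 0.24 -0.34 -1.22] 6.31
40 [-170.6   32.    39.9] [-0.08 -0.97 -1.36] 6.56
38 [-170.6   32.    37.9] [ 0.32 -0.67 -1.99] 6.81
36 [-170.6   32.    35.9] [-0.53 -0.72 -1.36] 7.06
34 [-170.6   32.    33.9] [-0.02 -0.45 -1.88] 7.31
32 [-170.6   32.    31.9] [ 0.46 -1.13 -1.51] 7.56
30 [-170.6   32.    29.9] [ 0.29 -0.91 -1.25] 7.81
28 [-170.6   32.    27.9] [ 0.11 -0.16 -1.38] 8.06
26 [-170.6   32.    25.9] [ 1.37 -0.11 -1.28] 8.31
24 [-170.6   32.    23.9] [ 0.53 -1.02 -0.58] 8.56
22 [-170.3   32.    22. ] [ 0.79 -1.63 -0.29] 8.81
20 [-170.3   32.    20. ] [-0.41 -1.44 -0.3 ] 9.06
18 [-170.4   32.    17.9] [ 0.03 -1.56  0.29] 9.31
16 [-170.5   32.    15.9] [ 0.67 -1.82  0.52] 9.56
14 [-170.5   32.    13.9] [ 0.93 -2.41  0.6 ] 9.81
12 [-170.5   32.    11.9] [ 0.34 -1.97  1.48] 10.06
10 [-170.5   32.1    9.9] [ 0.59 -0.46  1.95] 10.31
8 [-170.5   32.1    7.9] [0.52 0.59 2.66] 10.56
6 [-170.5   32.     5.9] [0.16 0.94 1.81] 10.81
4 [-170.5   31.9    3.9] [ 0.61 -1.01  2.51] 11.06
2 [-170.5   32.     2. ] [ 0.78 -0.04  2.99] 11.31
0 [-170.5   32.     0. ] [ 0.41 -0.15  2.54] 11.56
-2 [-170.4   32.1   -2. ] [1.27 0.87 1.42] 11.81
-4 [-170.4   32.1   -4. ] [0.95 0.6  2.44] 12.06
```

Run:
```python
from h import *
a=vision.read_camera("scene")["frame"][140:245,195:325,::-1]
b=vision.read_camera("wrist")["frame"][130:330,130:370,::-1]
cv2.imwrite("pics/d1.png",np.hstack([cv2.resize(a,(430,350),interpolation=cv2.INTER_CUBIC),cv2.resize(b,(370,350),interpolation=cv2.INTER_CUBIC)]))
```

```text
(no output)
```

View pics/d1.png

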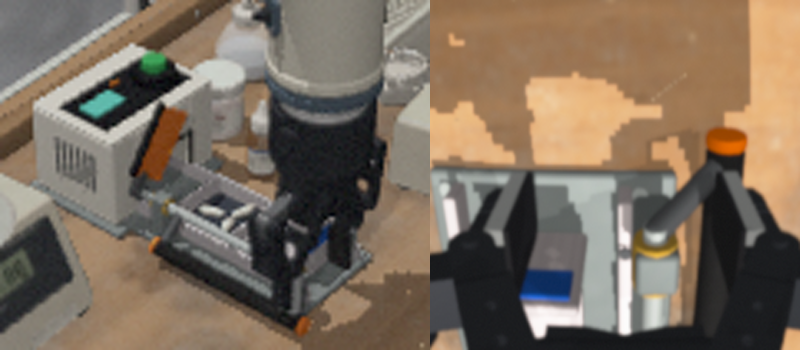

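The shutter is swung up (plate top at about (165,105)). The left finger is on the rail and the right finger is behind the tab's blue face at (548,285). I'll press to the hard stop, then push.

```bash
cat >> h.py <<'E'
def favg(n=5):
    a=[]
    for _ in range(n): bot.dwell(.03); a.append(force())
    return np.mean(a,0)
E
python3 - <<'E'
from h import *
z=-4; print(favg())
while z>-9:
    z-=1; bot.servo_line(W(-170.5,32,z),velocity=.06); f=favg(); print(z,f.round(2))
    if f[2]>7: break
np.save("z.npy",z); fb=f
for x in (-150,-130,-110,-90,-78):
    bot.servo_line(W(x,32,z),velocity=.05); f=favg(3); print(x,unit().round(1),f.round(2),round(get_obs()["time_s"],2))
    if abs(f-fb).max()>10: print("STOP");break
E
```

```text
[1.05499261 1.5325618  3.1591274 ]
-5 [0.48 0.64 5.9 ]
-6 [-0.52  0.83 12.06]
-150 [-152.3   31.7   -5.9] [-7.38 -0.44 17.16] 13.82
-130 [-131.8   31.7   -5.8] [-6.36 -0.45 16.32] 14.47
-110 [-111.8   31.7   -5.7] [-6.49 -0.65 16.61] 15.12
-90 [-91.7  31.7  -5.6] [-6.89 -0.52 16.62] 15.77
-78 [-79.8  31.7  -5.6] [-6.93 -0.44 17.46] 16.26
```

Run:
```python
from h import *
z=-5; x=-77
bot.servo_line(W(x,32,z),velocity=.04); fb=favg(); print(unit().round(1),fb.round(2))
while x<-60:
    x+=1; bot.servo_line(W(x,32,z),velocity=.04); f=favg(3); print(x,unit().round(1),f.round(2),round(get_obs()["time_s"],2))
    if f[0]<fb[0]-4: break
np.save("x.npy",x)
a=vision.read_camera("scene")["frame"][140:245,195:325,::-1]
b=vision.read_camera("top")["frame"][128:236,242:326,::-1]
cv2.imwrite("pics/e1.png",np.hstack([cv2.resize(a,(480,390),interpolation=cv2.INTER_CUBIC),cv2.resize(b,(303,390),interpolation=cv2.INTER_CUBIC)]))
```

```text
[-78.7  31.7  -5.2] [-4.12 -0.28  8.6 ]
-76 [-78.6  31.6  -5.3] [-6.710e+00  1.000e-02  1.014e+01] 17.02
-75 [-78.5  31.6  -5.4] [-9.21 -0.59 13.58] 17.38
```

View pics/e1.png

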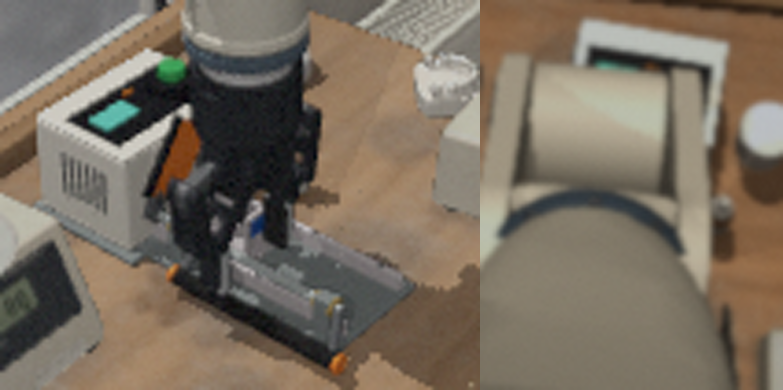

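The shutter is still up and the tab's blue face at (257,225) is just ahead of the right finger. Motion stopped at finger x -78.6, about 8 mm sooner than I expected. I'll check where the tab is against projected model marks.

```bash
cat > chk.py <<'E'
from h import *
def P(x,y,z): p=np.array(W(x,y,z)); p[2]-=TIP; return p
def crop(n,x0,y0,w,h,k,pts):
    m=vision.read_camera(n); K,V=m["intrinsics"],m["view"]
    big=cv2.resize(m["frame"][y0:y0+h,x0:x0+w,::-1],None,fx=k,fy=k,interpolation=cv2.INTER_CUBIC)
    for p,col in pts:
        q=V[:3,:3]@P(*p)+V[:3,3]
        if n=="wrist":
            r=np.hypot(q[0],q[1]); v=K[:2,2]+K[0,0]*np.arctan2(r,q[2])*q[:2]/r
        else: v=(K@q)[:2]/q[2]
        v=((v-[x0,y0]+.5)*k-.5).round().astype(int); cv2.drawMarker(big,tuple(int(i) for i in v),col,cv2.MARKER_TILTED_CROSS,9,1)
    return big
E
python3 - <<'E'
from chk import *
M,Y,G=(255,0,255),(0,255,255),(0,255,0)
pts=[((-59,y,48),M) for y in(-18,18)]+[((-67,y,48),Y) for y in(-18,18)]+[((-42,73,30),G),((-186,73,30),G),((-172,-30,19),G),((8,-62,89),G),((8,62,89),G)]
a=crop("scene",215,150,100,100,4,pts); b=crop("wrist",150,150,190,190,2.1,pts)
b=cv2.resize(b,(400,400)); print(a.shape,b.shape)
cv2.imwrite("pics/f1.png",np.hstack([a,b])); print(unit(),get_obs()["time_s"])
E
```

```text
(400, 400, 3) (400, 400, 3)
[-78.51633528  31.61518815  -5.43519593] 17.575
```

View pics/f1.png

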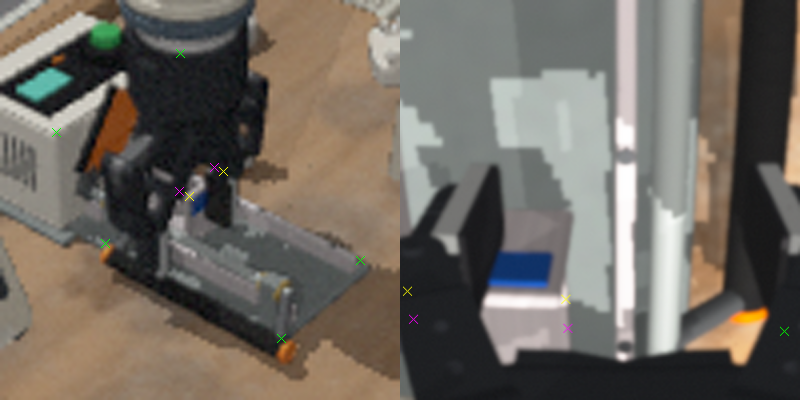

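In the wrist half, the tab's top edge at (565,297) lines up with the yellow mark at x -67, while home is -59. So about 8 mm remains, and the friction from the hard press is masking the signal. I'll ease off the rail slightly, staying near the end of its travel, and keep pushing.

Run:
```python
from h import *
z=-3.5; x=-78
bot.servo_line(W(x,32,z),velocity=.03); fb=favg(); print(unit().round(1),fb.round(2))
while x<-60:
    x+=1.5; bot.servo_line(W(x,32,z),velocity=.04); f=favg(3); print(x,unit().round(1),f.round(2),round(get_obs()["time_s"],2))
    if f[0]<-6.5 or f[2]>9: break
```

```text
[-78.5  31.8  -3.8] [-2.45  0.23  3.48]
-76.5 [-76.7  32.   -3.6] [-3.5  -0.16  2.69] 18.35
-75.0 [-74.8  32.   -3.4] [-2.64  0.31  3.13] 18.7
-73.5 [-73.3  32.   -3.4] [-2.17  0.57  3.58] 19.05
-72.0 [-71.8  32.   -3.5] [-2.83 -0.    3.22] 19.4
-70.5 [-70.3  32.   -3.5] [-3.05  0.16  2.62] 19.75
-69.0 [-68.9  32.   -3.5] [-2.85  0.1   2.98] 20.1
-67.5 [-68.   32.   -3.6] [-5.38  0.26  5.2 ] 20.45
-66.0 [-68.   31.9  -3.7] [-10.13   0.38   9.03] 20.8
```

Contact with the stop is now clear: force jumped at finger x -68 with the arm blocked. I'll back off, lift to release the rail, and check the shutter and tray.

Run:
```python
from h import *
from chk import crop
bot.servo_line(W(-73,32,-3.5),velocity=.04)
print(unit().round(1),favg(3).round(2))
bot.servo_line(W(-73,32,110),velocity=.15)
hand.move_gripper(0.0,20)
bot.servo_line(W(-73,32,190),velocity=.2)
O=np.load("O.npy")
k=np.array([.6912,-.0628,.150+TIP]); bot.reach(list(k+[-.10,-.12,.04]),O)
print(get_obs()["time_s"],favg())
M,Y,G=(255,0,255),(0,255,255),(0,255,0)
pts=[((-59,y,48),M) for y in(-18,18)]+[((-66,y,48),Y) for y in(-18,18)]
a=crop("scene",205,145,100,110,4,pts);b=crop("top",242,128,84,110,4,pts)
cv2.imwrite("pics/g1.png",np.hstack([a,b]))
```

```text
[-72.1  32.1  -3.1] [ 1.32 -0.48  3.66]
24.075 [ 0.10975928  0.02044137 -0.18142545]
```

View pics/g1.png

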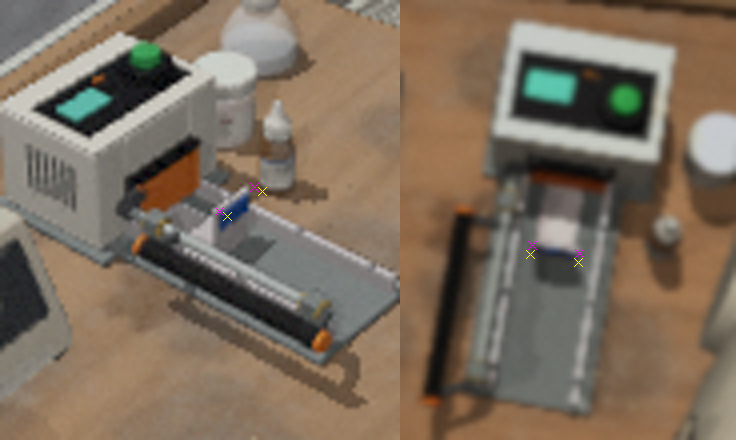

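The tab's top edge at (220,212)–(252,188) sits on the x -59 home marks, and the shutter is shut behind the pan. The bottle and jar are undisturbed. Next is the start key.

Run:
```python
from h import *
O=np.load("O.npy"); key=[.6912,-.0628]
def g(z,v=.08): bot.servo_line([*key,z/1e3+TIP],velocity=v)
bot.reach([*key,.160+TIP],O); g(130,.1); bot.dwell(.2); f0=favg(); print(get_obs()["time_s"],f0)
z=130.; ct=None
while z>75 and get_obs()["time_s"]<42:
    z-=1.5; g(z); f=(favg(2)-f0)[2]
    if f>1 : print(z,round(f,2),unit()[2].round(1))
    if f>9: break
print("end",z,f,get_obs()["time_s"])
bot.dwell(.2); g(z+40,.1)
bot.servo_line([.60,-.0628,z/1e3+.06+TIP],velocity=.2)
print(get_obs()["time_s"],favg())
```

```text
25.8417 [0.06312249 0.11656435 0.22926599]
85.0 1.49 85.1
83.5 2.16 83.6
82.0 3.17 82.1
80.5 10.24 81.4
end 80.5 10.24069384079419 36.2917
37.6583 [-0.03622708 -0.0921235   0.0292614 ]
```

The force profile fits a full press: about 5 mm of sprung travel rising towards 4 N, then a hard stop. The robot is now clear of everything.

```bash
python3 -c "
from workcell import hand_in
print(hand_in())"
```

```text
the job is handed in; nothing more can be done
None
```

I handed the job in at about 38 s of the 51 s limit: the tray is fully home, the shutter shut behind it, and the start key was then pressed to its hard stop; the hand-in gave no verdict.

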